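# Clip the job cup on the tray rim

### The arm

A 6-joint arm with a two-finger parallel gripper is mounted at the origin on the work surface. World frame = base frame: x ahead of the robot, y to its left, z up, the work surface at z = 0. Lengths are in mm, angles in rad, forces in N, time in s.
With the tool pointing down it reaches from about 400 to 925 mm from the base axis. Payload 12.5 kg.
Tool frame: the origin (TCP) lies midway between the tips of the shut fingers; the grasp point (between the pads) lies 19 mm behind it; z points along the fingers, y is the line along which they close (so a half turn about z gives the same grasp; the last joint's range is limited). The gripper opens to 95 mm and grips with 3 to 60 N. Pads are 20 mm wide; open, the fingers measure 119 mm over their backs; the gripper's body (75 mm by 180 mm) begins 59 mm behind the grasp point.
Start: joints at [-1.317, 0.491, 1.559, -0, 1.092, -0.106], TCP at [220.079, -584.993, 174.961] pointing down, gripper open.
Joint ranges: [-3.1, 3.1], [-0.84, 2.19], [0.05, 2.79], [-1.13, 4.28], [0.06, 2.93], [-2.69, 2.69]. Speed limits (rad/s): [2.22, 2.22, 2.79, 3.14, 3.14, 3.14].

### API

Orientations are given as [roll, pitch, yaw] about the fixed x, y, z axes, in that order (R = Rz(yaw) Ry(pitch) Rx(roll)).
In Python, from cell import env gives the robot as it stands.
- The arm moves only by the tool arm_command, never from a script. Its argument "targets" is a list of rows, each a list of 5 numbers: the shift along the tool's x, y, z in mm, then the turn about the tool's z in degrees, then the opening, from 0 (shut) to 1 (fully open). In form: [[tx, ty, tz, roll, fingers], ...]. A call has 1 to 5 rows; each row is the pose to reach, as a shift and turn from the pose commanded when the call began, along the tool's axes at that moment; what a row does not reach only later rows make up. A row lasts 1/10 s, in which the tool goes at most 50 mm and 8.59 degrees, less where a joint would pass 70% of its speed; a pose out of reach is approached as far as the arm can. A call with a gripper value outside its range is refused whole. The fingers move at their own pace and stop on an object; the grip force is fixed at half the most. Time passes only in rows, so rows that repeat a pose let the fingers close. It gives the time, the measured TCP pose, the force, the opening and the grip force at its end, in the units of the state.
- env.state(): the state, without advancing time (a new reading comes with each control period).
- env.read_camera(name): name is "scene" or "top" or "wrist"; returns a dict with "frame" (480x640x3 uint8, red, green, blue), "vertical_fov" (degrees; the focal length in pixels is half the picture's height over the tangent of half this angle, whatever the lens; pixels are square), "cx", "cy" (the principal point, pixels), "world_from_camera" (4x4, takes a point from camera to world coordinates); the wrist camera has in their place "hand_eye" (4x4, takes a point from camera to tool coordinates, whose origin is the TCP and whose axes are the flange's). Camera axes: x right, y down, z forward; pixel columns grow to the right and rows downward; lengths in mm; the calibration is good to about 2 mm. A picture is of the moment at which its call begins: read the wrist's pose just before it. There is no depth.
- env.job_done(): hands the job in; it is judged then, once.
The state is a dict: "t": time; "joints": joint angles; "qvel": joint speeds; "tau": joint torques, N m; "eef_pos": TCP position; "tcp_rot": TCP orientation; "ft_force": force on the tool from outside, world axes, zero at the start; "moment": the same for the moment, N m; "opening": opening from 0.0 (shut) to 1.0 (fully open); "grip_force": force on a finger pad.
Only numpy, scipy, OpenCV 4.12 (cv2) and the standard library are available. Lean on these libraries where they do the work, as an engineer would, in place of code of your own. Each camera call takes 0.05 s, during which the arm holds its last target. There are 200 camera calls.

### The job

Pick up the blue job cup and hang it by its own hook over the front rim of the yellow tray, in front of the tray like the red one, pressing it down by feel, with no more than about 20 N, until its spring clip snaps in under the rolled rim and the hook sits fully home. Have it hang right at the tray's left-hand end (the key machine's side), slid along the rim until its clip stands against the end. Keep the cup upright so that its keys stay in, and leave everything else where it is.

Things in the scene. Friction and masses are not known exactly. Their poses are not given: they have to be found in the camera images.
- cup: blue sheet-steel job cup, loose on the bench: open box 48 mm deep (x), 56 mm wide (y), walls 62 mm high (front lower), 2 mm steel, 0.13 to 0.24 kg with its keys. Origin: centre of its underside, z up, +x towards its back, whose outer face is at x = 24 mm. A 30 mm wide strap rises at the back and bends over backwards as the hook. Grip it across its side walls (56 mm) from above
- hook (a point): middle of the flat underside of the cup's hook (x = 29, z = 82 mm of the cup), which comes to rest on the rim; axes as the cup. The hook reaches from x = 24 to 37 mm of the cup, its top is at z = 85 mm. From its far end a sprung steel tongue, 26 mm wide, hangs down, facing the cup's back
- clip (a joint): angle (rad) of the cup's spring tongue, 0 at rest, grows when spread, stop at 0.6; hinged at the hook's far end. Its nib, 64 mm above the cup's underside, leaves 5 mm to the plane of the cup's back; below it the tongue flares to a mouth 12 mm wide, 45 mm above the underside. The 7 mm rim goes in through the mouth, spreads it about 0.1 rad, and it springs shut under the rim
- caddy: grey steel bench caddy, fixed, holding a yellow lift-out tray. Origin: centre of its underside on the bench, z up, front faces -x, left end (key machine's side) is +y. Tray 330 mm long (y), 190 mm wide (x), upright 3 mm walls, inside 91 mm deep. A like red cup hangs, fixed, on its front rim at y = -95 mm. Hung home, the blue cup's origin is at x = -119 mm, 82 mm below the rim's top
- front_rim (a point): point in the plane of the tray's outer front face (x = -95 mm of the caddy), mid-length, at the mean height of the rim's top, 135 mm; axes as the caddy. The tray lies on tools heaped in the caddy: its level rim really stands anywhere from 128 to 142 mm above the bench, which is not measured. It does not sink when pressed, but its plastic must not take over 20 N
- rim_section (a point): point on the caddy 5 mm below front_rim. The rim is rolled inwards: 7 mm thick from the wall's outer face, 16 mm deep. Pressing the clip over it takes roughly 6 to 14 N downwards (friction varies) with the cup's back flat on the wall, more if it stands off; the cup's weight is not enough. After the snap the push drops, then rises hard as the hook lands
- left_end (a point): inner face of the rim at the tray's left end, where it meets the front rim (y = 158 mm of the caddy, at the mean rim height); axes are the caddy's. The side of the spring tongue meets it when the cup's origin is at about y = 145 mm of the caddy
- padlock: bystander: brass padlock standing upright, body 22 x 42 x 36 mm, 64 mm high with its shackle; origin under its centre
- pin_tin: bystander: green can, 52 mm across, 62 mm high; origin under its centre
- screwdriver: bystander: screwdriver with orange handle, 200 mm long, lying; origin under its middle
- spanner: bystander: steel spanner, 180 mm long, lying flat; origin under its middle
- wire_brush: bystander: wooden wire brush, 200 mm long, lying; origin on the bench near its middle
- tape: bystander: yellow tape measure, 62 x 34 x 60 mm, standing; origin under its centre

How it is judged (in metres and radians):
On the way, in this order (a step that is already met when the one before it is completed fails the run):
1. the cup is lifted clear of the bench, upright (height (world z) of cup above 0.03 m and angle between cup's own z axis and vertical below 0.35 rad), for 0.2 s.
2. the tray's front rim is pressed into the cup's hook: the spring clip is spread over it (value of joint clip above 0.07 rad and x of cup in the frame of caddy between -0.13 and -0.11 m and y of cup in the frame of caddy between -0.05 and 0.15 m and contact force between cup and caddy above 1.5 N), for 0.04 s.
At the end, for the whole second after the job is handed in: the blue cup hangs at rest, released, on the front rim at the tray's left end: upright and square within 0.12 rad, origin at x -114 to -124, y +139 to +149, z 43.5 to 62.5 mm of the caddy (home -119, 145 and 46 to 60 by tray height), spring clip closed under the rim (below 0.05 rad) (x of cup in the frame of caddy between -0.124 and -0.114 m and z of cup in the frame of caddy between 0.0435 and 0.0625 m and angle between cup's own z axis and vertical below 0.12 rad and angle between the x axis of cup and the x axis of caddy, either way round below 0.12 rad and y of cup in the frame of caddy between 0.139 and 0.149 m and value of joint clip below 0.05 rad and linear speed of cup below 0.02 m/s); the robot touches nothing.
It fails at once if the cup is forced against the tray or caddy with more than 20 N (contact force between cup and caddy above 20 N).
It fails at once if the cup is tipped by more than 0.6 rad, so that keys would fall out (angle between cup's own z axis and vertical above 0.6 rad).
It fails at once if a bystander is moved by more than 25 mm (distance of any of padlock, pin_tin, screwdriver, spanner, wire_brush, tape from where it was at the start of the episode above 0.025 m).
It also fails if it takes over 48 s, if anything falls off the work surface, if the arm or the gripper's body presses on something with over 40 N, if the wrist force passes 120 N, or if a joint passes its speed limit or range.

## Working session

There is one attempt and no reset: what is moved stays moved. The work goes in short steps, Python scripts to look and compute and a tool call to move; the robot and the scene stay as the last step left them, time stands still between calls to the robot, and variables do not carry over. Pictures are saved under pics/ and viewed, at most 10 in all, crops included, and the job is handed in when it is done.

Besides the shell and the picture viewer there is one more tool, called after "Emit:" by a JSON object that holds its "method" and its "body", one argument or row to a line. arm_command: Moves the arm, as the interface text tells. Its arguments: {"type":"object","properties":{"targets":{"type":"array","items":{"type":"array","items":{"type":"number"}}}},"required":["targets"]}

```bash
mkdir -p pics; ls; cat > h.py <<'E'
import numpy as np, cv2
from scipy.spatial.transform import Rotation as R
from cell import env
def cam(n):
    s=env.state(); c=env.read_camera(n); f=240/np.tan(np.radians(c["vertical_fov"])/2)
    if n=="wrist":
        T=np.eye(4); T[:3,:3]=R.from_euler('xyz',s["tcp_rot"]).as_matrix(); T[:3,3]=s["eef_pos"]; T=T@np.array(c["hand_eye"])
    else: T=np.array(c["world_from_camera"])
    return c["frame"],dict(f=f,cx=c["cx"],cy=c["cy"],T=T)
def ray(k,u,v):
    d=k["T"][:3,:3]@np.array([(u-k["cx"])/k["f"],(v-k["cy"])/k["f"],1]); return k["T"][:3,3],d/np.linalg.norm(d)
def onz(k,u,v,z):
    o,d=ray(k,u,v); return o+d*(z-o[2])/d[2]
def proj(k,P):
    p=np.linalg.inv(k["T"])@np.append(P,1); return p[:2]/p[2]*k["f"]+[k["cx"],k["cy"]]
def save(n,im): cv2.imwrite("pics/"+n+".png",im[:,:,::-1])
E
python3 - <<'E'
from h import *
import pickle
D={}
for n in("scene","top"):
    im,k=cam(n); save(n,im); D[n]=(im,k); print(n,k["T"].round(2).tolist(),k["f"])
pickle.dump(D,open("d.pkl","wb")); print(env.state())
E
```

```text
pics
scene [[-0.87, 0.36, -0.34, 971.6], [0.5, 0.6, -0.63, 685.37], [-0.02, -0.71, -0.7, 960.0], [0.0, 0.0, 0.0, 1.0]] 520.5789962120487
top [[0.02, -0.99, 0.14, 311.69], [-1.0, -0.02, -0.0, -78.27], [0.01, -0.14, -0.99, 1637.89], [0.0, 0.0, 0.0, 1.0]] 531.9158071550874
{'t': 0.1, 'joints': array([-1.31660783e+00,  4.91488086e-01,  1.55939031e+00,  5.57313888e-06,
        1.09167554e+00, -1.05634335e-01]), 'qvel': array([ 0.00034197, -0.0007905 , -0.00302715, -0.00211232,  0.00094493,
       -0.00076357]), 'tau': array([ 1.59597439e-03, -6.13621545e+01, -2.58606809e+01,  6.94089546e-02,
        4.69822646e-02, -7.93348909e-05]), 'eef_pos': array([ 220.0079196 , -584.73306518,  174.42652984]), 'tcp_rot': array([-3.14063725e+00, -1.06271713e-04,  3.59820207e-01]), 'ft_force': array([-0.68334528, -0.49144414, -0.99975462]), 'moment': array([-0.02144395, -0.04577495, -0.01436973]), 'grip_force': 0.0, 'opening': 1.0015224100881306}
```

View pics/scene.png

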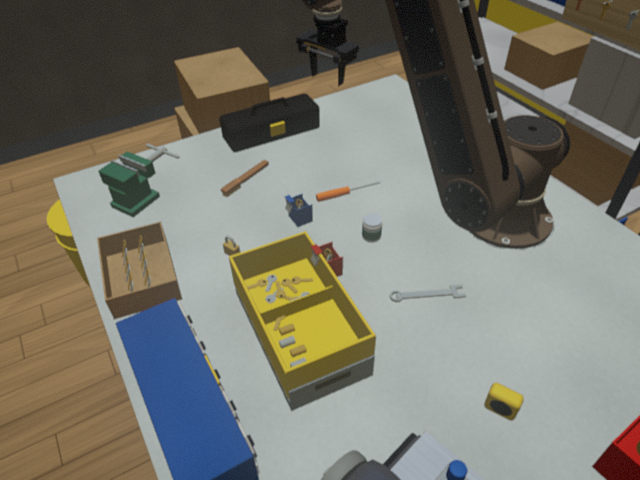

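View pics/top.png

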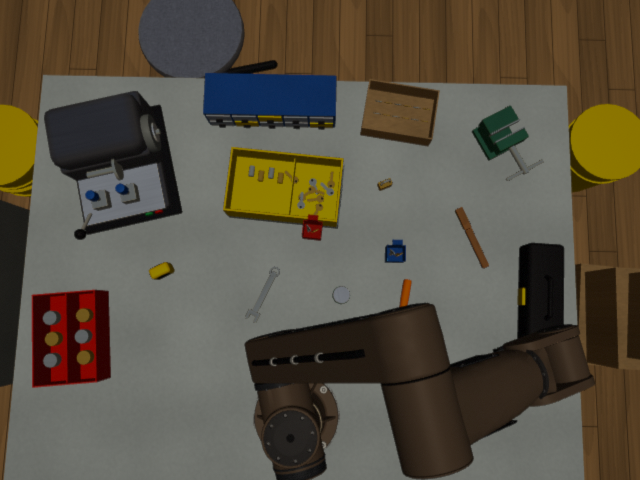

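The scene view shows the blue cup at about (299,209), the red one at (328,258) and the yellow tray from (233,250) to (373,350). In the top view the blue cup is at (396,252) with its hook up (+x), the red cup is at (313,229), and the tray runs from (226,215) to (343,155), slightly turned.

```bash
python3 - <<'E'
from h import *
import pickle
D=pickle.load(open("d.pkl","rb"))
im,k=D["top"]
hsv=cv2.cvtColor(im,cv2.COLOR_RGB2HSV)
def blob(m,x0,y0,x1,y1):
    mm=np.zeros_like(m); mm[y0:y1,x0:x1]=m[y0:y1,x0:x1]
    c=max(cv2.findContours(mm,0,1)[0],key=cv2.contourArea); return c
b=cv2.inRange(hsv,(105,90,30),(125,255,255)); c=blob(b,370,225,425,280)
print("blue",cv2.boundingRect(c),cv2.minAreaRect(c))
bx,by,w,h=cv2.boundingRect(c)
print("cup approx", onz(k,bx+w/2,by+h-9,60))
y=cv2.inRange(hsv,(22,120,60),(34,255,255)); c=blob(y,210,135,360,235)
r=cv2.minAreaRect(c); print(r)
P=[onz(k,*p,135)[:2].round(1) for p in cv2.boxPoints(r)]; print(P)
ap=cv2.approxPolyDP(cv2.convexHull(c),4,True)[:,0]; print(ap.tolist(),[onz(k,*p,135)[:2].round(1).tolist() for p in ap])
big=cv2.resize(im[140:290,215:430],None,fx=3.5,fy=3.5,interpolation=cv2.INTER_CUBIC); save("topz",big)
s=env.state(); print(s["joints"])
E
```

```text
blue (386, 240, 20, 22) ((395.5, 250.5), (21.0, 19.0), 90.0)
cup approx [ 482.24063083 -287.72197871   60.        ]
((283.0107421875, 184.27032470703125), (114.9610366821289, 65.06891632080078), 5.85601282119751)
[array([586.7, 220.1]), array([778.8, 209.3]), array([ 750. , -124.8]), array([ 558.8, -108.4])]
[[231, 147], [342, 158], [336, 222], [223, 210]] [[776.0, 203.8], [749.3, -120.4], [560.2, -105.9], [589.0, 218.8]]
[-1.31660783e+00  4.91488086e-01  1.55939031e+00  5.57313888e-06
  1.09167554e+00 -1.05634335e-01]
```

View pics/topz.png

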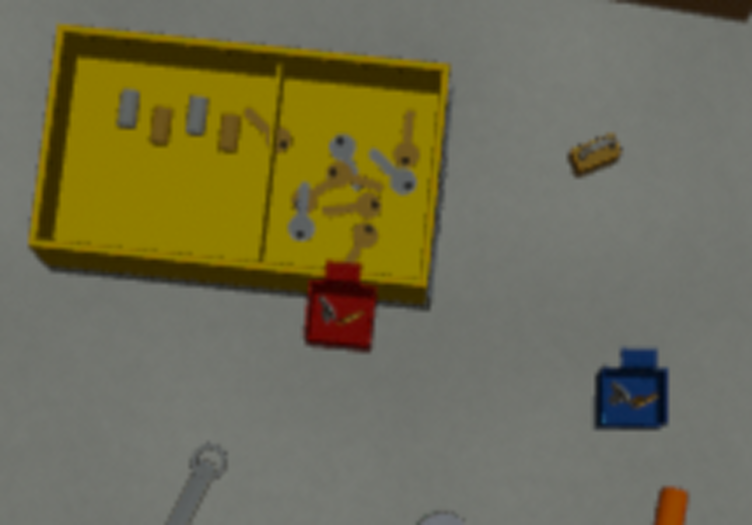

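The zoomed view shows the blue cup's hook pointing +x, nearly square to the world. The tray's front runs from zoom pixel (35,245) to (430,290), so the caddy is turned about -0.08 rad. I'm moving the wrist over the cup.

Emit:
{"method": "arm_command", "body": {
  "targets": [
    [20,-10,-40,4,1],
    [60,-32,-75,8,1],
    [105,-56,-75,14,1],
    [150,-80,-75,20,1],
    [195,-104,-75,20.6,1]
  ]
}}

```text
t: 0.6
eef_pos: [360.8, -424.3, 250.1]
tcp_rot: [3.141, -0.0, -0.004]
ft_force: [1.4, -0.2, 0.3]
opening: 1.0
grip_force: 0.0
```

```bash
python3 - <<'E'
from h import *
s=env.state(); print(s["eef_pos"],s["tcp_rot"],s["t"])
c=env.read_camera("wrist"); print(np.array(c["hand_eye"]).round(3).tolist(),c["vertical_fov"],c["cx"],c["cy"])
E
```

```text
[ 360.76938496 -424.25793086  250.08225706] [ 3.14137554e+00 -1.87157080e-04 -4.05881660e-03] 0.6
[[-0.0, -0.964, -0.267, 75.075], [1.0, -0.001, 0.001, 0.196], [-0.002, -0.267, 0.964, -209.547], [0.0, 0.0, 0.0, 1.0]] 67.21210377444226 324.1361012338819 244.5418287258101
```

Emit:
{"method": "arm_command", "body": {
  "targets": [
    [32,-34,0,0,1],
    [64,-68,0,0,1],
    [96,-102,0,0,1],
    [129,-136,0,0,1],
    [129,-136,0,0,1]
  ]
}}

```text
t: 1.15
eef_pos: [491.6, -286.1, 249.6]
tcp_rot: [-3.141, -0.0, 0.005]
ft_force: [-1.6, -0.5, -0.8]
opening: 0.995
grip_force: 0.0
```

```bash
python3 - <<'E'
from h import *
import pickle
im,k=cam("wrist"); save("w1",im); pickle.dump((im,k),open("w1.pkl","wb"))
print(env.state()["eef_pos"],env.state()["tcp_rot"],proj(k,[482,-288,60]))
E
```

```text
[ 490.17422798 -287.81194551  249.52776537] [-3.14116984e+00  5.11226842e-04  4.40614688e-03] [325.26312888 222.32883854]
```

View pics/w1.png

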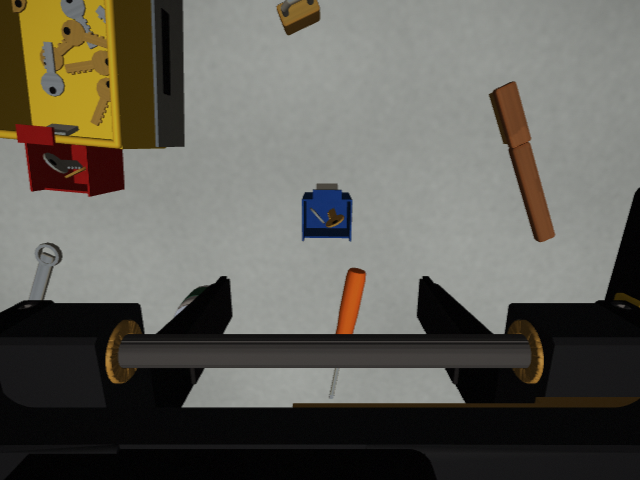

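The wrist view shows the blue cup at (302–352, 184–240) with the screwdriver handle below it at (355,270) and clear of it. The tray's right front corner is at about (118,140). I'll zoom in on the cup.

```bash
python3 - <<'E'
from h import *
import pickle
im,k=pickle.load(open("w1.pkl","rb"))
save("w1z",cv2.resize(im[175:250,290:365],None,fx=8,fy=8,interpolation=cv2.INTER_NEAREST))
hsv=cv2.cvtColor(im,cv2.COLOR_RGB2HSV); b=cv2.inRange(hsv,(105,90,20),(125,255,255))
for v in range(178,246,3):
    u=np.where(b[v,295:360])[0]
    if len(u): print(v,295+u.min(),295+u.max())
# predicted corners for cup at 482,-288 yaw0
for P in [(24,28,62),(24,-28,62),(-24,28,0),(-24,28,62),(24,15,85),(37,15,85),(37,13,85)]:
    print(P,proj(k,np.array([482,-288,0])+P).round(1))
E
```

```text
190 313 341
193 305 347
196 303 349
199 302 350
202 302 351
205 302 351
208 302 351
211 302 351
214 302 351
217 302 351
220 302 351
223 302 350
226 302 350
229 302 350
232 302 350
235 302 350
238 302 350
(24, 28, 62) [300.  201.3]
(24, -28, 62) [350.7 201.5]
(-24, 28, 0) [303.5 230.7]
(-24, 28, 62) [300.6 243.2]
(24, 15, 85) [311.1 204.7]
(37, 15, 85) [311.  192.2]
(37, 13, 85) [313.  192.2]
```

View pics/w1z.png

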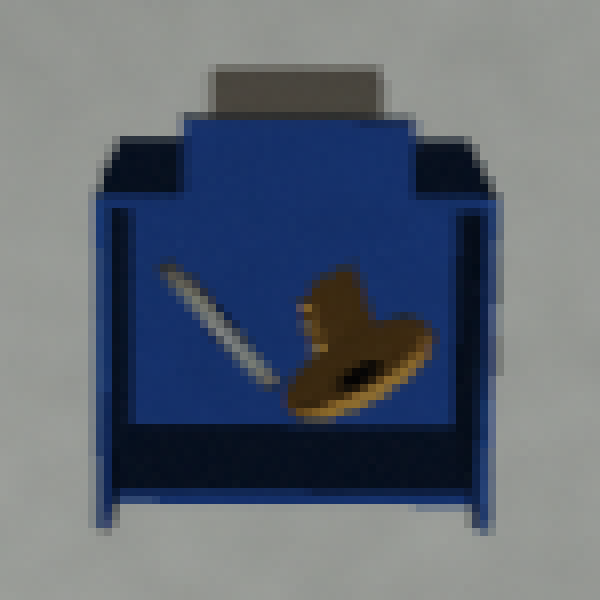

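The zoom shows the cup square on: the back top edge is at v=199, the sides are at u=302.0 and 352.1, and the front ends at v=241.3. That puts the cup at about (484.3, -290), yaw ≈ 0. I'll descend with the grip 8 mm behind the cup's centre, which shortens the lever arm to the hook.

Emit:
{"method": "arm_command", "body": {
  "targets": [
    [2,2,50,0,1],
    [2,2,100,0,1],
    [2,2,150,0,1],
    [2,2,195,0,1],
    [2,2,222,0,1]
  ]
}}

```text
t: 1.7
eef_pos: [488.8, -292.0, 24.6]
tcp_rot: [-3.139, 0.003, -0.001]
ft_force: [0.1, 0.1, 0.4]
opening: 0.997
grip_force: 0.0
```

Emit:
{"method": "arm_command", "body": {
  "targets": [
    [0,0,0,0,0.6],
    [0,0,0,0,0.5],
    [0,0,0,0,0.3],
    [0,0,0,0,0.3],
    [0,0,0,0,0.3]
  ]
}}

```text
t: 2.2
eef_pos: [491.3, -292.2, 29.2]
tcp_rot: [3.14, -0.002, 0.0]
ft_force: [-0.0, 0.9, 1.0]
opening: 0.639
grip_force: 0.0
```

Emit:
{"method": "arm_command", "body": {
  "targets": [
    [0,0,0,0,0.3],
    [0,0,0,0,0.3]
  ]
}}

```text
t: 2.4
eef_pos: [491.1, -291.9, 28.3]
tcp_rot: [3.141, -0.001, 0.0]
ft_force: [-0.9, 0.5, 0.5]
opening: 0.468
grip_force: 0.0
```

Emit:
{"method": "arm_command", "body": {
  "targets": [
    [0,0,0,0,0.3],
    [0,0,0,0,0.3]
  ]
}}

```text
t: 2.6
eef_pos: [490.9, -291.8, 27.9]
tcp_rot: [3.142, 0.0, 0.0]
ft_force: [-0.6, 0.5, 0.5]
opening: 0.321
grip_force: 0.0
```

```bash
python3 - <<'E'
from h import *
im,k=cam("wrist"); save("w2",im)
s=env.state(); print(s["eef_pos"],s["opening"],s["grip_force"])
E
```

```text
[ 490.91858358 -291.81730957   27.93238368] 0.3099082155073777 0.0
```

View pics/w2.png

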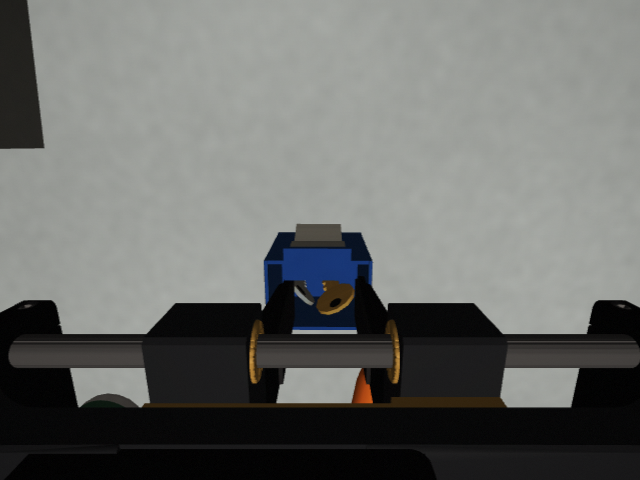

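```bash
python3 - <<'E'
from h import *
im,k=cam("wrist"); t,kt=cam("top"); sc,ks=cam("scene")
c=np.array([484.3,-290,0])
for P in [(24,28,62),(24,-28,62),(-24,28,62),(-24,-28,62),(37,15,85),(37,-15,85)]: print(P,proj(k,c+P).round(1))
e=env.state()["eef_pos"]; print("tip",proj(k,e),proj(k,e+[0,14,19]),proj(k,e+[0,-14,19]))
z1=cv2.resize(t[230:275,370:430],None,fx=8,fy=8,interpolation=2)[:360]
p=proj(ks,c+[0,0,30]).astype(int)
z2=cv2.resize(sc[p[1]-40:p[1]+30,p[0]-40:p[0]+40],None,fx=5,fy=5,interpolation=2)
o=np.zeros((720,480,3),np.uint8)[:,:480]; o=np.zeros((360,800,3),np.uint8); o[:z1.shape[0],:400]=z1[:,:400]; o[:350,400:]=z2
save("chk",o); print(p)
E
```

```text
(24, 28, 62) [264.9 261.6]
(24, -28, 62) [374.5 261.6]
(-24, 28, 62) [268.7 345.2]
(-24, -28, 62) [371.2 345.1]
(37, 15, 85) [285.  249.8]
(37, -15, 85) [353.2 249.8]
tip [323.34796599 271.11876402] [298.51045158 282.52393781] [348.1497589  282.49617264]
[300 208]
```

View pics/chk.png

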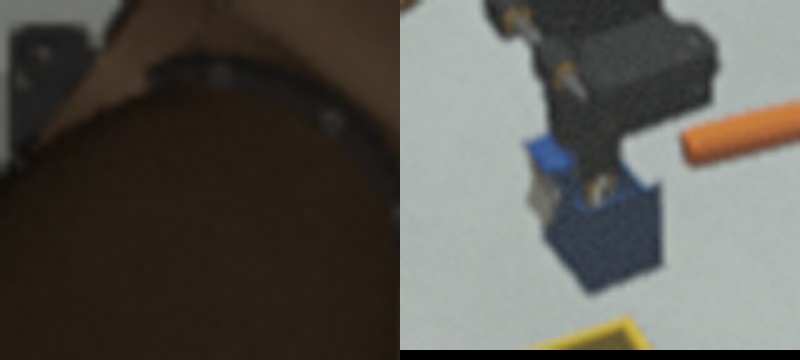

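Emit:
{"method": "arm_command", "body": {
  "targets": [
    [0,0,0,0,0.45],
    [0,0,0,0,0.45],
    [0,0,0,0,0.45]
  ]
}}

```text
t: 3.1
eef_pos: [490.9, -291.8, 27.9]
tcp_rot: [3.141, -0.0, 0.0]
ft_force: [0.3, 0.3, 0.1]
opening: 0.443
grip_force: 0.0
```

```bash
python3 - <<'E'
from h import *
ks=cam("scene")[1]
c=np.array([484.3,-290,0]); s=env.state(); e=s["eef_pos"]
print(s["opening"],s["grip_force"],e)
f=lambda P:((proj(ks,P)-[260,168])*5+[400,0]).round(0)
for P in [(24,28,0),(-24,28,0),(24,28,62),(-24,28,62),(37,13,85)]: print(P,f(c+P))
print("tips",f(e+[0,15,0]),f(e+[0,-15,0]),"top",f(e+[0,15,78]),f(e+[0,15,34]),f(e+[0,27,34]))
E
```

```text
0.44375400763463546 0.0 [ 490.92165615 -291.84256768   27.92865704]
(24, 28, 0) [590. 288.]
(-24, 28, 0) [666. 257.]
(24, 28, 62) [585. 201.]
(-24, 28, 62) [663. 171.]
(37, 13, 85) [547. 160.]
tips [603. 223.] [577. 192.] top [596. 111.] [600. 175.] [611. 187.]
```

Emit:
{"method": "arm_command", "body": {
  "targets": [
    [0,0,0,0,1],
    [0,0,0,0,1],
    [0,0,0,0,1],
    [0,0,0,0,1],
    [0,0,0,0,1]
  ]
}}

```text
t: 3.65
eef_pos: [490.9, -291.8, 27.9]
tcp_rot: [3.142, -0.0, 0.0]
ft_force: [0.2, -0.2, -1.0]
opening: 0.812
grip_force: 0.0
```

Emit:
{"method": "arm_command", "body": {
  "targets": [
    [0,0,0,0,1],
    [0,0,0,0,1]
  ]
}}

```text
t: 3.85
eef_pos: [490.9, -291.8, 27.9]
tcp_rot: [3.141, -0.0, 0.0]
ft_force: [0.1, -0.3, -0.1]
opening: 0.973
grip_force: 0.0
```

```bash
python3 - <<'E'
from h import *
im,k=cam("wrist"); sc,ks=cam("scene"); s=env.state(); print(s["opening"],s["grip_force"],s["eef_pos"],s["ft_force"])
z2=cv2.resize(sc[160:250,255:355],None,fx=4,fy=4,interpolation=2); z1=im[150:450,140:540]
o=np.zeros((360,800,3),np.uint8); o[:300,:400]=z1; o[:,400:]=z2; save("chk2",o)
E
```

```text
0.9967712487215089 0.0 [ 490.92200161 -291.82079766   27.93294985] [ 0.26378574 -0.58695332 -0.53016561]
```

View pics/chk2.png

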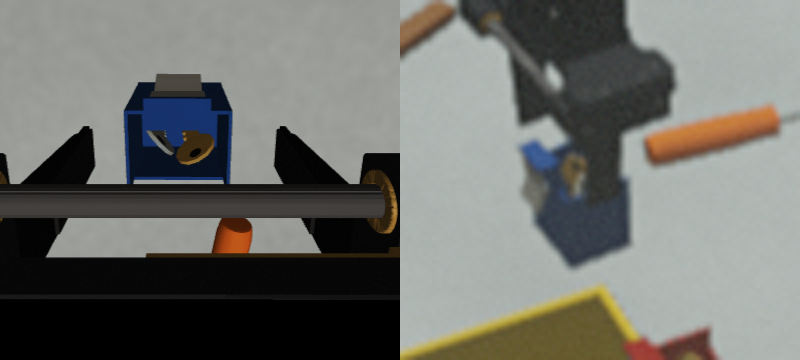

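The left half shows the fingers fully open beside the cup. In the right half the near finger's tip seems to end at about zoom (605,207), high on the cup's side. I'll check that tip height.

```bash
python3 - <<'E'
from h import *
sc,ks=cam("scene"); im,k=cam("wrist"); e=env.state()["eef_pos"]
o,d=ray(ks,306.3,211.8)
for y in(47.5,53,59.5):
    t=(e[1]+y-o[1])/d[1]; print(y,o+d*t)
# wrist: tip of left finger at zoom (92,128)->(232,278), right (278,128)->(418,278)
for u,v in((232,278),(418,278)):
    o,d=ray(k,u,v)
    for x in(-10,0,10):
        t=(e[0]+x-o[0])/d[0]; print(u,x,(o+d*t-e).round(1))
for zz in(0,19,40): print(zz,[proj(k,e+[x,y,zz]).round(0) for x in(-10,10) for y in(47.5,59.5)])
print([proj(ks,e+[x,y,zz]).round(1).tolist() for zz in (0,34,78) for x in(-10,10) for y in(47.5,59.5)])
E
```

```text
47.5 [ 489.92891268 -244.33657402   54.43183889]
53 [ 492.77842034 -238.83657402   59.78905726]
59.5 [ 496.14602031 -232.33657402   66.12031532]
232 -10 [-10.   60.3 -14.5]
232 0 [ 0.  53.2 11.8]
232 10 [10.  46.1 38.2]
418 -10 [-10.  -62.5 -14.3]
418 0 [  0.  -55.2  12. ]
418 10 [ 10.  -47.9  38.3]
0 [array([247., 286.]), array([228., 286.]), array([245., 256.]), array([225., 256.])]
19 [array([240., 299.]), array([219., 299.]), array([238., 266.]), array([216., 266.])]
40 [array([231., 316.]), array([208., 316.]), array([228., 279.]), array([204., 279.])]
[[309.6, 218.1], [311.7, 220.7], [303.1, 220.7], [305.2, 223.3], [309.2, 208.5], [311.4, 211.0], [302.6, 211.1], [304.8, 213.6], [308.7, 195.6], [310.9, 198.1], [301.9, 198.1], [304.1, 200.7]]
```

The finger tips really sit about 36 mm above the reported TCP. Three things agree on this: the scene ray (z≈57), the wrist view, and the fingers having closed over the walls without touching them. I'll lower carefully, watching the force.

Emit:
{"method": "arm_command", "body": {
  "targets": [
    [0,0,10,0,1],
    [0,0,20,0,1],
    [0,0,20,0,1]
  ]
}}

```text
t: 4.35
eef_pos: [490.2, -291.3, 6.1]
tcp_rot: [-3.14, 0.002, 0.0]
ft_force: [-0.3, 0.7, 0.3]
opening: 0.995
grip_force: 0.0
```

```bash
python3 - <<'E'
from h import *
sc,ks=cam("scene"); im,k=cam("wrist"); e=env.state()["eef_pos"]; print(e,env.state()["ft_force"])
g=im.max(2)
for r in range(250,330,6): 
    u=np.where(g[r,150:500]<35)[0]+150; a=u[u<300]; b=u[u>340]; print(r,(a.min(),a.max()) if len(a) else 0,(b.min(),b.max()) if len(b) else 0)
# darkest-neutral pixels (finger) in scene
h=cv2.cvtColor(sc,cv2.COLOR_RGB2HSV)
for v in range(200,226,2): print(v," ".join("%d/%d"%(h[v,u,1],h[v,u,2]) for u in range(294,318,2)))
E
```

```text
[ 490.68580209 -291.67277989    7.33429976] [ 0.2690634  -0.58705856  0.25502758]
250 (np.int64(270), np.int64(290)) (np.int64(345), np.int64(367))
256 (np.int64(267), np.int64(286)) (np.int64(348), np.int64(370))
262 (np.int64(264), np.int64(276)) (np.int64(341), np.int64(372))
268 (np.int64(261), np.int64(276)) (np.int64(357), np.int64(375))
274 0 0
280 (np.int64(218), np.int64(276)) (np.int64(362), np.int64(430))
286 (np.int64(209), np.int64(276)) (np.int64(361), np.int64(439))
292 (np.int64(203), np.int64(277)) (np.int64(361), np.int64(446))
298 (np.int64(196), np.int64(277)) (np.int64(361), np.int64(452))
304 (np.int64(189), np.int64(299)) (np.int64(361), np.int64(459))
310 (np.int64(183), np.int64(291)) (np.int64(358), np.int64(466))
316 (np.int64(176), np.int64(297)) (np.int64(341), np.int64(472))
322 (np.int64(169), np.int64(299)) (np.int64(352), np.int64(479))
328 (np.int64(163), np.int64(299)) (np.int64(344), np.int64(485))
200 121/101 57/76 19/54 27/56 16/63 14/54 15/51 13/57 22/69 13/156 10/184 13/158
202 54/71 108/102 70/73 11/46 19/53 14/55 14/55 14/53 24/85 11/182 11/1
[... 185 characters left out ...]
8/100 42/98 64/72 15/52 14/56 30/51 15/51 20/139 10/184 11/179
210 72/78 96/96 68/83 74/76 17/59 10/52 14/56 15/52 28/54 26/128 8/182 10/179
212 70/73 76/70 60/72 70/77 32/56 29/52 20/52 14/54 24/53 24/128 11/183 11/181
214 71/72 62/74 72/74 65/71 21/60 34/53 29/53 25/51 23/56 22/128 11/184 10/183
216 65/74 71/72 66/73 73/70 36/63 38/54 18/57 47/65 60/72 19/122 11/186 11/183
218 68/75 66/73 68/75 71/72 59/74 39/65 57/72 64/76 69/70 19/119 10/185 10/184
220 72/71 74/76 68/75 71/75 66/73 66/73 62/70 64/72 60/72 15/116 11/181 11/183
222 27/112 71/72 65/74 69/74 67/72 70/73 59/73 34/104 16/141 12/176 11/183 10/183
224 12/173 47/87 71/72 66/73 33/93 22/116 14/159 11/181 10/182 11/182 11/183 8/182
```

Emit:
{"method": "arm_command", "body": {
  "targets": [
    [0,0,10,0,1],
    [0,0,18,0,1],
    [0,0,18,0,0.8]
  ]
}}

```text
t: 4.75
eef_pos: [490.4, -291.4, -11.4]
tcp_rot: [-3.141, 0.001, 0.0]
ft_force: [-0.2, 0.1, -0.5]
opening: 0.957
grip_force: 0.0
```

Emit:
{"method": "arm_command", "body": {
  "targets": [
    [0,0,0,0,0.4],
    [0,0,0,0,0.4],
    [0,0,0,0,0.4],
    [0,0,0,0,0.4],
    [0,0,0,0,0.4]
  ]
}}

```text
t: 5.25
eef_pos: [490.9, -291.7, -9.9]
tcp_rot: [-3.142, -0.0, 0.0]
ft_force: [-0.3, 1.5, 2.8]
opening: 0.589
grip_force: 30.0
```

Emit:
{"method": "arm_command", "body": {
  "targets": [
    [0,0,0,0,0.4],
    [0,0,0,0,0.4],
    [0,0,0,0,0.4]
  ]
}}

```text
t: 5.55
eef_pos: [490.9, -291.7, -9.9]
tcp_rot: [-3.142, -0.0, 0.0]
ft_force: [-1.4, 3.6, 5.8]
opening: 0.585
grip_force: 30.0
```

The cup is gripped at opening 0.585 with 30 N. Lifting.

Emit:
{"method": "arm_command", "body": {
  "targets": [
    [0,0,-15,0,0.4],
    [0,0,-45,0,0.4],
    [0,0,-80,0,0.4],
    [0,0,-120,0,0.4],
    [0,0,-160,0,0.4]
  ]
}}

```text
t: 6.05
eef_pos: [490.6, -291.8, 151.0]
tcp_rot: [-3.141, 0.001, 0.0]
ft_force: [-0.2, 0.0, -1.7]
opening: 0.589
grip_force: 30.0
```

Emit:
{"method": "arm_command", "body": {
  "targets": [
    [5,-20,0,0,0.4],
    [8,-55,0,0,0.4],
    [11,-95,0,0,0.4],
    [14,-135,0,0,0.4],
    [15,-175,0,0,0.4]
  ]
}}

```text
t: 6.55
eef_pos: [505.8, -115.6, 149.6]
tcp_rot: [3.141, 0.0, -0.0]
ft_force: [0.5, 0.1, -1.8]
opening: 0.588
grip_force: 30.0
```

Emit:
{"method": "arm_command", "body": {
  "targets": [
    [2,-40,0,0,0.4],
    [5,-80,0,1,0.4],
    [8,-120,0,2,0.4],
    [11,-160,0,3,0.4],
    [14,-200,0,4.8,0.4]
  ]
}}

```text
t: 7.05
eef_pos: [519.7, 84.7, 149.6]
tcp_rot: [3.141, -0.0, -0.084]
ft_force: [0.6, -0.1, -2.2]
opening: 0.586
grip_force: 30.0
```

Emit:
{"method": "arm_command", "body": {
  "targets": [
    [0,-30,0,0,0.4],
    [0,-60,0,0,0.4],
    [-1,-90,0,0,0.4],
    [-2,-115,0,0,0.4],
    [-2,-115,0,0,0.4]
  ]
}}

```text
t: 7.55
eef_pos: [527.3, 200.2, 149.4]
tcp_rot: [-3.142, 0.0, -0.081]
ft_force: [-0.6, 0.8, -2.0]
opening: 0.588
grip_force: 30.0
```

```bash
python3 - <<'E'
from h import *
import pickle
im,k=cam("wrist"); s=env.state(); print(s["eef_pos"],s["tcp_rot"])
pickle.dump((im,k,s),open("w3.pkl","wb")); save("w3",im)
E
```

```text
[527.15036742 198.87830149 149.34098807] [ 3.14114327e+00  4.34470627e-04 -8.13670502e-02]
```

View pics/w3.png

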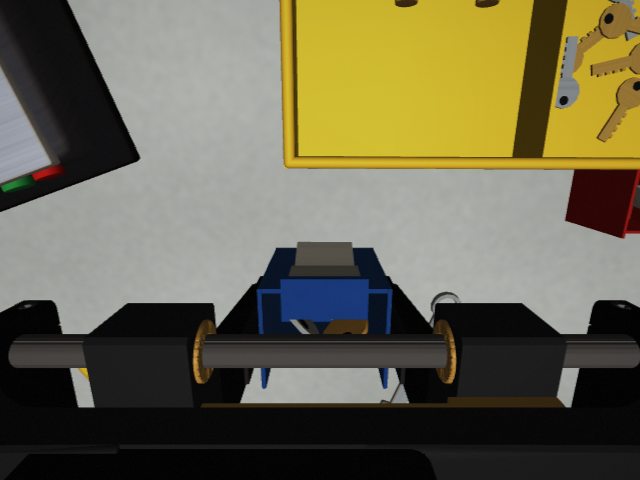

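The wrist view shows the tray's front-left corner at (286,167), the front edge running nearly level at v≈168, and the cup squarely held with its back edge at v≈290 between u=258 and 391. I'll fit these edges.

```bash
cat > m.py <<'E'
from h import *
def tray(im,k,z,lo=60,hi=230):
    h=cv2.cvtColor(im,cv2.COLOR_RGB2HSV); y=cv2.inRange(h,(18,120,80),(34,255,255))
    c=max(cv2.findContours(y[:hi],0,1)[0],key=cv2.contourArea); m=np.zeros_like(y); cv2.drawContours(m,[c],-1,255,-1)
    u0=np.where(m.any(0))[0].min()
    F=np.array([(u,np.where(m[:,u])[0].max()+.5) for u in range(u0+12,min(u0+260,560),4)],float)
    vmax=int(F[:,1].min())
    L=np.array([(np.where(m[v])[0].min()-.5,v) for v in range(5,vmax-10,4)],float)
    fF=cv2.fitLine(F.astype(np.float32),cv2.DIST_HUBER,0,.01,.01).ravel(); fL=cv2.fitLine(L.astype(np.float32),cv2.DIST_HUBER,0,.01,.01).ravel()
    A=np.array([[fF[0],-fL[0]],[fF[1],-fL[1]]]); t=np.linalg.solve(A,fL[2:]-fF[2:]); p=fF[2:]+t[0]*fF[:2]
    q=p+fF[:2]*np.sign(fF[0])*200; C=onz(k,*p,z); Q=onz(k,*q,z); d=(C-Q)/np.linalg.norm(C-Q)
    return p,C,np.arctan2(-d[0],d[1])   # corner px, world, caddy yaw
def incaddy(C,yaw,P):  # C = outer front-left corner (caddy x=-95,y=165)
    d=np.asarray(P)[:2]-C[:2]; c,s=np.cos(yaw),np.sin(yaw); return np.array([c*d[0]+s*d[1]-95,-s*d[0]+c*d[1]+165])
E
python3 - <<'E'
from m import *
import pickle
im,k,s=pickle.load(open("w3.pkl","rb"))
for z in(128,135,142):
    p,C,yaw=tray(im,k,z); print(z,p,C.round(1),yaw.round(4))
    print("  tcp in caddy",incaddy(C,yaw,s["eef_pos"]))
h=cv2.cvtColor(im,cv2.COLOR_RGB2HSV); b=cv2.inRange(h,(105,90,70),(125,255,255))
for u in (260,262,266,270,274,376,380,384,388,390): print(u,np.where(b[240:330,u])[0].min()+240 if b[240:330,u].any() else None,end="; ")
e=s["eef_pos"]; cz=e[2]+9.9
for v in(292,300,310): 
    u=np.where(b[v])[0]; u=u[(u>240)&(u<410)]; print(v,u.min(),u.max())
T=np.eye(4);T[:3,:3]=R.from_euler('xyz',s["tcp_rot"]).as_matrix();T[:3,3]=e; Ti=np.linalg.inv(T)
for u,v in((258,290),(391,290)): print((Ti@np.append(onz(k,u,v,cz+62),1)).round(1))
E
```

```text
128 [283.3894  167.43501] [590.4 220.2 128. ] -0.0867
  tcp in caddy [-156.12328297  138.32760679]
135 [283.3894  167.43501] [590.7 219.4 135. ] -0.0867
  tcp in caddy [-156.54848592  139.087753  ]
142 [283.3894  167.43501] [591.1 218.6 142. ] -0.0867
  tcp in caddy [-156.97368887  139.84789921]
260 289; 262 289; 266 289; 270 289; 274 289; 376 289; 380 289; 384 289; 388 289; 390 289; 292 257 391
300 258 391
310 258 390
[ 17.6 -28.  -71.9   1. ]
[ 17.6  26.5 -71.9   1. ]
```

Emit:
{"method": "arm_command", "body": {
  "targets": [
    [15,1.5,0,0.3,0.4],
    [30,1.5,0,0.3,0.4],
    [38,1.5,15,0.3,0.4],
    [38,1.5,35,0.3,0.4],
    [38,1.5,54,0.3,0.4]
  ]
}}

```text
t: 8.1
eef_pos: [564.8, 192.2, 93.9]
tcp_rot: [3.141, 0.001, -0.09]
ft_force: [0.4, -0.3, -2.0]
opening: 0.586
grip_force: 30.0
```

Emit:
{"method": "arm_command", "body": {
  "targets": [
    [0,0,0,0,0.4],
    [0,0,0,0,0.4]
  ]
}}

```text
t: 8.3
eef_pos: [564.9, 192.7, 95.4]
tcp_rot: [3.141, 0.001, -0.089]
ft_force: [-1.0, 0.8, -1.8]
opening: 0.587
grip_force: 30.0
```

```bash
cat > r.py <<'E'
from m import *
C=np.array([590.7,219.4]); yaw=-0.0867   # rim z 135
s=env.state(); a=incaddy(C,yaw,s["eef_pos"]); c,q=np.cos(yaw),np.sin(yaw); f=s["ft_force"]
print("t %.2f tcp caddy %s cup caddy %s z %.1f force caddy %s dyaw %.4f"%(s["t"],a.round(1),(a+[-6,.5]).round(1),s["eef_pos"][2]+9.9,np.round([c*f[0]+q*f[1],-q*f[0]+c*f[1],f[2]],1),s["tcp_rot"][2]-yaw),s["moment"].round(2))
E
python3 r.py; python3 - <<'E'
from m import *
im,k=cam("wrist"); print(tray(im,k,135))
E
```

```text
t 8.30 tcp caddy [-118.4  136.2] cup caddy [-124.4  136.7] z 105.3 force caddy [-1.1  0.7 -1.8] dyaw -0.0026 [-0.01  0.01  0.02]
(array([286.46225, 214.5    ], dtype=float32), array([609.25997561, 206.37416793, 135.        ]), np.float64(-0.08996615486407963))
```

Emit:
{"method": "arm_command", "body": {
  "targets": [
    [1.5,0,0,0,0.4],
    [3,0,0,0,0.4],
    [3,0,0,0,0.4]
  ]
}}

```text
t: 8.65
eef_pos: [568.6, 193.0, 96.4]
tcp_rot: [-3.141, -0.001, -0.089]
ft_force: [-0.1, -0.2, -2.8]
opening: 0.589
grip_force: 30.0
```

Emit:
{"method": "arm_command", "body": {
  "targets": [
    [1,0,0,0,0.4],
    [1,0,0,0,0.4]
  ]
}}

```text
t: 8.85
eef_pos: [569.3, 192.9, 96.0]
tcp_rot: [3.142, -0.0, -0.089]
ft_force: [-0.7, -0.6, -2.7]
opening: 0.584
grip_force: 30.0
```

Emit:
{"method": "arm_command", "body": {
  "targets": [
    [0.8,0,0,0,0.4],
    [0.8,0,0,0,0.4]
  ]
}}

```text
t: 9.05
eef_pos: [569.9, 192.9, 95.9]
tcp_rot: [3.141, 0.0, -0.089]
ft_force: [-0.8, 0.4, -1.9]
opening: 0.587
grip_force: 30.0
```

Emit:
{"method": "arm_command", "body": {
  "targets": [
    [0.8,0,0,0,0.4],
    [0.8,0,0,0,0.4]
  ]
}}

```text
t: 9.25
eef_pos: [569.9, 192.8, 95.8]
tcp_rot: [3.141, 0.002, -0.089]
ft_force: [-4.8, -0.1, 1.0]
opening: 0.587
grip_force: 30.0
```

Emit:
{"method": "arm_command", "body": {
  "targets": [
    [0.7,0,0,0,0.4],
    [0.7,0,0,0,0.4]
  ]
}}

```text
t: 9.45
eef_pos: [569.8, 192.8, 95.8]
tcp_rot: [3.141, 0.003, -0.088]
ft_force: [-7.9, 0.7, 2.6]
opening: 0.589
grip_force: 30.0
```

```bash
python3 r.py
```

```text
t 9.45 tcp caddy [-113.5  136.7] cup caddy [-119.5  137.2] z 105.7 force caddy [-7.9  0.   2.6] dyaw -0.0017 [0.32 1.52 0.14]
```

Emit:
{"method": "arm_command", "body": {
  "targets": [
    [-1.0,0,0,0,0.4],
    [-1.0,0,6,0,0.4],
    [-1.0,0,13,0,0.4],
    [-1.0,0,20,0,0.4],
    [-1.0,0,20,0,0.4]
  ]
}}

```text
t: 9.95
eef_pos: [569.8, 192.7, 74.9]
tcp_rot: [3.141, 0.002, -0.089]
ft_force: [-3.4, 0.5, -3.7]
opening: 0.591
grip_force: 30.0
```

```bash
python3 r.py
```

```text
t 9.95 tcp caddy [-113.5  136.6] cup caddy [-119.5  137.1] z 84.8 force caddy [-3.4  0.2 -3.7] dyaw -0.0020 [0.04 0.65 0.11]
```

Emit:
{"method": "arm_command", "body": {
  "targets": [
    [0,0,2,0,0.4],
    [0,0,4,0,0.4],
    [0,0,4,0,0.4]
  ]
}}

```text
t: 10.25
eef_pos: [569.8, 192.9, 71.8]
tcp_rot: [3.141, 0.001, -0.089]
ft_force: [-4.4, 0.6, -2.7]
opening: 0.586
grip_force: 30.0
```

Emit:
{"method": "arm_command", "body": {
  "targets": [
    [0,0,1.5,0,0.4],
    [0,0,3,0,0.4],
    [0,0,3,0,0.4]
  ]
}}

```text
t: 10.55
eef_pos: [569.8, 192.9, 69.0]
tcp_rot: [3.141, 0.001, -0.088]
ft_force: [-6.2, 0.8, -1.3]
opening: 0.585
grip_force: 30.0
```

Emit:
{"method": "arm_command", "body": {
  "targets": [
    [0,0,1,0,0.4],
    [0,0,2,0,0.4],
    [0,0,2,0,0.4]
  ]
}}

```text
t: 10.85
eef_pos: [569.8, 192.9, 67.1]
tcp_rot: [3.141, 0.001, -0.089]
ft_force: [-6.3, 0.5, -0.6]
opening: 0.588
grip_force: 30.0
```

Emit:
{"method": "arm_command", "body": {
  "targets": [
    [-0.5,0,1,0,0.4],
    [-0.5,0,2,0,0.4],
    [-0.5,0,2,0,0.4]
  ]
}}

```text
t: 11.15
eef_pos: [569.9, 192.9, 65.0]
tcp_rot: [3.142, 0.0, -0.089]
ft_force: [-4.9, 1.7, 0.8]
opening: 0.588
grip_force: 30.0
```

Emit:
{"method": "arm_command", "body": {
  "targets": [
    [0,0,1,0,0.4],
    [0,0,2,0,0.4],
    [0,0,2,0,0.4]
  ]
}}

```text
t: 11.45
eef_pos: [569.9, 192.9, 63.3]
tcp_rot: [3.142, -0.0, -0.089]
ft_force: [-4.9, 0.1, 3.2]
opening: 0.588
grip_force: 30.0
```

Emit:
{"method": "arm_command", "body": {
  "targets": [
    [0,0,0.7,0,0.4],
    [0,0,1.5,0,0.4],
    [0,0,1.5,0,0.4]
  ]
}}

```text
t: 11.75
eef_pos: [569.9, 193.0, 62.0]
tcp_rot: [-3.141, -0.0, -0.088]
ft_force: [-7.3, -0.4, 6.1]
opening: 0.586
grip_force: 30.0
```

Emit:
{"method": "arm_command", "body": {
  "targets": [
    [-0.6,0,0.5,0,0.4],
    [-0.6,0,0.8,0,0.4]
  ]
}}

```text
t: 11.95
eef_pos: [570.0, 193.0, 61.5]
tcp_rot: [-3.141, -0.002, -0.089]
ft_force: [-4.6, -0.5, 8.0]
opening: 0.591
grip_force: 30.0
```

Emit:
{"method": "arm_command", "body": {
  "targets": [
    [0,0,0.5,0,0.4],
    [0,0,0.8,0,0.4]
  ]
}}

```text
t: 12.15
eef_pos: [570.0, 193.0, 60.8]
tcp_rot: [-3.141, -0.002, -0.089]
ft_force: [-4.5, 0.4, 9.7]
opening: 0.591
grip_force: 30.0
```

Emit:
{"method": "arm_command", "body": {
  "targets": [
    [-0.3,0,0.5,0,0.4],
    [-0.3,0,0.7,0,0.4]
  ]
}}

```text
t: 12.35
eef_pos: [570.0, 193.0, 60.1]
tcp_rot: [-3.141, -0.002, -0.089]
ft_force: [-3.4, 0.6, 6.0]
opening: 0.588
grip_force: 30.0
```

Emit:
{"method": "arm_command", "body": {
  "targets": [
    [0,0,1,0,0.4],
    [0,0,2,0,0.4],
    [0,0,2,0,0.4]
  ]
}}

```text
t: 12.65
eef_pos: [569.9, 193.0, 57.5]
tcp_rot: [-3.141, -0.002, -0.089]
ft_force: [0.0, -0.8, 3.5]
opening: 0.585
grip_force: 30.0
```

Emit:
{"method": "arm_command", "body": {
  "targets": [
    [0,0,1,0,0.4],
    [0,0,2,0,0.4],
    [0,0,2,0,0.4]
  ]
}}

```text
t: 12.95
eef_pos: [569.9, 192.9, 55.0]
tcp_rot: [-3.141, -0.002, -0.089]
ft_force: [3.7, 0.7, 0.4]
opening: 0.591
grip_force: 30.0
```

Emit:
{"method": "arm_command", "body": {
  "targets": [
    [0,0,1,0,0.4],
    [0,0,2,0,0.4],
    [0,0,2,0,0.4]
  ]
}}

```text
t: 13.25
eef_pos: [569.3, 192.9, 52.9]
tcp_rot: [-3.142, -0.001, -0.089]
ft_force: [4.1, -0.7, -1.2]
opening: 0.587
grip_force: 30.0
```

Emit:
{"method": "arm_command", "body": {
  "targets": [
    [0.8,0,0.5,0,0.4],
    [1.3,0,1,0,0.4],
    [1.3,0,1,0,0.4]
  ]
}}

```text
t: 13.55
eef_pos: [569.8, 192.8, 51.9]
tcp_rot: [3.141, 0.001, -0.089]
ft_force: [0.5, 0.4, 1.3]
opening: 0.588
grip_force: 30.0
```

Emit:
{"method": "arm_command", "body": {
  "targets": [
    [0.3,0,1,0,0.4],
    [0.5,0,2,0,0.4],
    [0.5,0,2,0,0.4]
  ]
}}

```text
t: 13.85
eef_pos: [569.8, 192.8, 49.9]
tcp_rot: [3.141, 0.002, -0.089]
ft_force: [-3.4, 0.8, 4.0]
opening: 0.589
grip_force: 30.0
```

```bash
python3 r.py
```

```text
t 13.85 tcp caddy [-113.5  136.7] cup caddy [-119.5  137.2] z 59.8 force caddy [-3.5  0.5  4. ] dyaw -0.0018 [0.26 0.69 0.22]
```

Emit:
{"method": "arm_command", "body": {
  "targets": [
    [-0.2,0,0.7,0,0.4],
    [-0.2,0,1.3,0,0.4],
    [-0.2,0,1.3,0,0.4]
  ]
}}

```text
t: 14.15
eef_pos: [569.8, 192.8, 48.5]
tcp_rot: [3.141, 0.002, -0.089]
ft_force: [-5.0, 0.7, 4.1]
opening: 0.591
grip_force: 30.0
```

Emit:
{"method": "arm_command", "body": {
  "targets": [
    [0,0,0.6,0,0.4],
    [0,0,1.2,0,0.4],
    [0,0,1.2,0,0.4]
  ]
}}

```text
t: 14.45
eef_pos: [569.8, 192.8, 47.2]
tcp_rot: [3.141, 0.002, -0.089]
ft_force: [-5.1, 2.2, 2.1]
opening: 0.587
grip_force: 30.0
```

Emit:
{"method": "arm_command", "body": {
  "targets": [
    [0,0,0.5,0,0.4],
    [0,0,1,0,0.4]
  ]
}}

```text
t: 14.65
eef_pos: [569.8, 192.8, 46.2]
tcp_rot: [3.141, 0.002, -0.089]
ft_force: [-4.6, 1.6, 2.2]
opening: 0.588
grip_force: 30.0
```

Emit:
{"method": "arm_command", "body": {
  "targets": [
    [-0.2,0,0.5,0,0.4],
    [-0.2,0,1,0,0.4]
  ]
}}

```text
t: 14.85
eef_pos: [569.8, 192.8, 45.2]
tcp_rot: [3.141, 0.001, -0.089]
ft_force: [-5.7, 0.5, 1.2]
opening: 0.586
grip_force: 30.0
```

Emit:
{"method": "arm_command", "body": {
  "targets": [
    [0,0,0.5,0,0.4],
    [0,0,1,0,0.4]
  ]
}}

```text
t: 15.05
eef_pos: [569.8, 192.7, 44.2]
tcp_rot: [3.141, 0.001, -0.089]
ft_force: [-6.0, 1.0, 4.3]
opening: 0.587
grip_force: 30.0
```

Emit:
{"method": "arm_command", "body": {
  "targets": [
    [0,0,0.5,0,0.4],
    [0,0,0.8,0,0.4]
  ]
}}

```text
t: 15.25
eef_pos: [569.8, 192.8, 44.1]
tcp_rot: [3.141, 0.001, -0.089]
ft_force: [-9.6, -1.7, 11.6]
opening: 0.588
grip_force: 30.0
```

The hook has landed: z stopped at 44.1 and the force rose sharply, after dropping at 45–47. I'll relieve the load, then slide toward the left end.

Emit:
{"method": "arm_command", "body": {
  "targets": [
    [-1,0,-0.8,0,0.4],
    [-1,0,-0.8,0,0.4]
  ]
}}

```text
t: 15.45
eef_pos: [569.8, 192.8, 44.5]
tcp_rot: [-3.142, -0.001, -0.089]
ft_force: [0.0, -0.2, -2.5]
opening: 0.585
grip_force: 30.0
```

```bash
python3 r.py
```

```text
t 15.45 tcp caddy [-113.5  136.7] cup caddy [-119.5  137.2] z 54.4 force caddy [ 0.  -0.2 -2.5] dyaw -0.0023 [0.03 0.03 0.  ]
```

Emit:
{"method": "arm_command", "body": {
  "targets": [
    [0,-1.5,0,0,0.4],
    [0,-3,0,0,0.4],
    [0,-4.5,0,0,0.4],
    [0,-5,0,0,0.4]
  ]
}}

```text
t: 15.85
eef_pos: [569.9, 198.1, 44.5]
tcp_rot: [3.142, -0.0, -0.089]
ft_force: [0.3, 0.9, -2.6]
opening: 0.584
grip_force: 30.0
```

Emit:
{"method": "arm_command", "body": {
  "targets": [
    [0,-0.7,0,0,0.4],
    [0,-1.4,0,0,0.4],
    [0,-1.4,0,0,0.4]
  ]
}}

```text
t: 16.15
eef_pos: [570.0, 199.4, 44.6]
tcp_rot: [3.142, -0.0, -0.089]
ft_force: [-0.3, -0.3, -1.9]
opening: 0.587
grip_force: 30.0
```

```bash
python3 r.py
```

```text
t 16.15 tcp caddy [-113.9  143.3] cup caddy [-119.9  143.8] z 54.5 force caddy [-0.2 -0.3 -1.9] dyaw -0.0020 [ 0.01 -0.   -0.04]
```

Emit:
{"method": "arm_command", "body": {
  "targets": [
    [0,-0.5,0,0,0.4],
    [0,-0.8,0,0,0.4],
    [0,-0.8,0,0,0.4]
  ]
}}

```text
t: 16.45
eef_pos: [570.1, 200.1, 44.6]
tcp_rot: [3.141, -0.0, -0.089]
ft_force: [0.2, -0.1, -1.5]
opening: 0.587
grip_force: 30.0
```

Emit:
{"method": "arm_command", "body": {
  "targets": [
    [0,-0.4,0,0,0.4],
    [0,-0.7,0,0,0.4],
    [0,-0.7,0,0,0.4]
  ]
}}

```text
t: 16.75
eef_pos: [570.2, 200.8, 44.6]
tcp_rot: [3.142, -0.0, -0.089]
ft_force: [-0.1, -0.6, -2.0]
opening: 0.587
grip_force: 30.0
```

Emit:
{"method": "arm_command", "body": {
  "targets": [
    [0,-0.4,0,0,0.4],
    [0,-0.7,0,0,0.4],
    [0,-0.7,0,0,0.4]
  ]
}}

```text
t: 17.05
eef_pos: [570.2, 201.5, 44.6]
tcp_rot: [3.142, -0.0, -0.089]
ft_force: [0.5, -0.5, -1.5]
opening: 0.586
grip_force: 30.0
```

```bash
python3 r.py
```

```text
t 17.05 tcp caddy [-113.9  145.4] cup caddy [-119.9  145.9] z 54.5 force caddy [ 0.6 -0.5 -1.5] dyaw -0.0021 [0.   0.05 0.01]
```

Emit:
{"method": "arm_command", "body": {
  "targets": [
    [0,-0.4,0,0,0.4],
    [0,-0.8,0,0,0.4],
    [0,-0.8,0,0,0.4]
  ]
}}

```text
t: 17.35
eef_pos: [570.2, 202.1, 44.6]
tcp_rot: [3.141, 0.0, -0.089]
ft_force: [0.2, -1.2, -2.5]
opening: 0.589
grip_force: 30.0
```

Emit:
{"method": "arm_command", "body": {
  "targets": [
    [0,-0.4,0,0,0.4],
    [0,-0.8,0,0,0.4],
    [0,-0.8,0,0,0.4]
  ]
}}

```text
t: 17.65
eef_pos: [570.2, 202.3, 44.6]
tcp_rot: [3.141, 0.0, -0.089]
ft_force: [-0.4, -7.5, -0.7]
opening: 0.586
grip_force: 30.0
```

```bash
python3 r.py
```

```text
t 17.65 tcp caddy [-113.9  146.2] cup caddy [-119.9  146.7] z 54.5 force caddy [ 0.3 -7.5 -0.7] dyaw -0.0024 [-0.95  0.07 -0.19]
```

The clip stands against the end. I'll relieve that and test the clip with a small upward pull.

Emit:
{"method": "arm_command", "body": {
  "targets": [
    [0,0.8,0,0,0.4],
    [0,0.8,0,0,0.4]
  ]
}}

```text
t: 17.85
eef_pos: [570.2, 202.2, 44.6]
tcp_rot: [3.141, 0.0, -0.089]
ft_force: [-0.2, -2.7, -2.1]
opening: 0.587
grip_force: 30.0
```

Emit:
{"method": "arm_command", "body": {
  "targets": [
    [0,0,-0.7,0,0.4],
    [0,0,-1.4,0,0.4],
    [0,0,-1.4,0,0.4]
  ]
}}

```text
t: 18.15
eef_pos: [569.7, 202.1, 45.3]
tcp_rot: [3.141, 0.002, -0.089]
ft_force: [0.2, -2.2, -10.3]
opening: 0.59
grip_force: 30.0
```

Emit:
{"method": "arm_command", "body": {
  "targets": [
    [0,0,-0.5,0,0.4],
    [0,0,-1,0,0.4]
  ]
}}

```text
t: 18.35
eef_pos: [570.2, 202.2, 46.7]
tcp_rot: [3.141, 0.0, -0.089]
ft_force: [1.7, -3.3, -9.2]
opening: 0.584
grip_force: 30.0
```

The clip held against the pull, so it was engaged. I'll press it home again.

Emit:
{"method": "arm_command", "body": {
  "targets": [
    [0,0,0.8,0,0.4],
    [0,0,1.6,0,0.4],
    [0,0,2,0,0.4]
  ]
}}

```text
t: 18.65
eef_pos: [570.7, 202.2, 45.8]
tcp_rot: [-3.141, -0.001, -0.089]
ft_force: [-1.3, -3.6, 1.6]
opening: 0.588
grip_force: 30.0
```

Emit:
{"method": "arm_command", "body": {
  "targets": [
    [0,0,0.6,0,0.4],
    [0,0,0.9,0,0.4],
    [0,0,0.9,0,0.4]
  ]
}}

```text
t: 18.95
eef_pos: [570.5, 202.3, 44.2]
tcp_rot: [-3.142, -0.001, -0.089]
ft_force: [0.2, -5.5, 1.5]
opening: 0.586
grip_force: 30.0
```

```bash
python3 r.py
```

```text
t 18.95 tcp caddy [-113.6  146.2] cup caddy [-119.6  146.7] z 54.1 force caddy [ 0.7 -5.5  1.5] dyaw -0.0022 [-0.68  0.   -0.14]
```

Emit:
{"method": "arm_command", "body": {
  "targets": [
    [0,0.6,0.5,0,0.4],
    [0,0.6,1,0,0.4],
    [0,0.6,1,0,0.4]
  ]
}}

```text
t: 19.25
eef_pos: [570.7, 202.2, 44.0]
tcp_rot: [-3.141, -0.002, -0.088]
ft_force: [-3.4, -1.9, 9.0]
opening: 0.586
grip_force: 30.0
```

Emit:
{"method": "arm_command", "body": {
  "targets": [
    [0,0,-0.3,0,0.4],
    [0,0,-0.7,0,0.4],
    [0,0,-0.7,0,0.4]
  ]
}}

```text
t: 19.55
eef_pos: [570.6, 202.1, 44.1]
tcp_rot: [-3.141, -0.001, -0.089]
ft_force: [-0.1, 1.1, 4.6]
opening: 0.586
grip_force: 30.0
```

```bash
python3 r.py
```

```text
t 19.55 tcp caddy [-113.5  146.1] cup caddy [-119.5  146.6] z 54.0 force caddy [-0.2  1.1  4.6] dyaw -0.0019 [ 0.11 -0.05  0.03]
```

Emit:
{"method": "arm_command", "body": {
  "targets": [
    [0,0,-0.5,0,0.4],
    [0,0,-0.5,0,0.6],
    [0,0,-0.5,0,0.7],
    [0,0,-0.5,0,0.8],
    [0,0,-0.5,0,0.8]
  ]
}}

```text
t: 20.05
eef_pos: [570.1, 201.6, 44.1]
tcp_rot: [3.141, 0.0, -0.089]
ft_force: [0.3, -0.6, 0.3]
opening: 0.774
grip_force: 0.0
```

Emit:
{"method": "arm_command", "body": {
  "targets": [
    [0,0,0,0,0.8],
    [0,0,-10,0,0.8],
    [0,0,-30,0,0.8],
    [0,0,-70,0,0.8],
    [0,0,-110,0,0.8]
  ]
}}

```text
t: 20.55
eef_pos: [569.9, 201.5, 155.9]
tcp_rot: [3.141, 0.001, -0.089]
ft_force: [0.3, -0.4, 0.2]
opening: 0.797
grip_force: 0.0
```

Emit:
{"method": "arm_command", "body": {
  "targets": [
    [-20,0,-40,0,0.8],
    [-40,0,-80,0,0.8],
    [-40,0,-80,0,0.8]
  ]
}}

```text
t: 20.85
eef_pos: [530.5, 206.0, 240.6]
tcp_rot: [-3.139, -0.008, -0.088]
ft_force: [-0.3, -0.4, -0.1]
opening: 0.799
grip_force: 0.0
```

```bash
python3 - <<'E'
from m import *
im,k=cam("wrist"); s=env.state(); e=s["eef_pos"]; print(e,s["t"]); sc,ks=cam("scene")
p=proj(ks,[561,202,90]).astype(int)
o=np.zeros((400,800,3),np.uint8); o[:,:400]=im[60:460,120:520]; o[:360,400:]=cv2.resize(sc[p[1]-45:p[1]+45,p[0]-50:p[0]+50],None,fx=4,fy=4,interpolation=2); save("fin",o)
h=cv2.cvtColor(im,cv2.COLOR_RGB2HSV); b=cv2.inRange(h,(105,90,70),(125,255,255))
c=max(cv2.findContours(b,0,1)[0],key=cv2.contourArea); print(cv2.boundingRect(c))
yaw=-.0867; Rz=np.array([[np.cos(yaw),-np.sin(yaw),0],[np.sin(yaw),np.cos(yaw),0],[0,0,1]])
cup=np.array([590.7,219.4,0])+Rz@np.array([-119+95,145-165,54])
for P in [(24,15,85),(24,-15,85),(37,13,85),(37,-13,85),(24,28,62),(24,-28,62),(-24,28,62),(-24,-28,62)]: print(P,proj(k,cup+Rz@np.array(P,float)).round(1))
print("tray",tray(im,k,136))
E
```

```text
[530.50863971 205.63668668 237.66405742] 20.9
(295, 151, 61, 66)
(24, 15, 85) [307.5 165.5]
(24, -15, 85) [343.  165.4]
(37, 13, 85) [309.7 149.5]
(37, -13, 85) [340.8 149.5]
(24, 28, 62) [294.3 164.3]
(24, -28, 62) [356.1 164.2]
(-24, 28, 62) [295.5 216.5]
(-24, -28, 62) [355.  216.4]
tray (array([302.15027, 165.97887], dtype=float32), array([590.10583888, 219.14450555, 136.        ]), np.float64(-0.082736034085759))
```

View pics/fin.png

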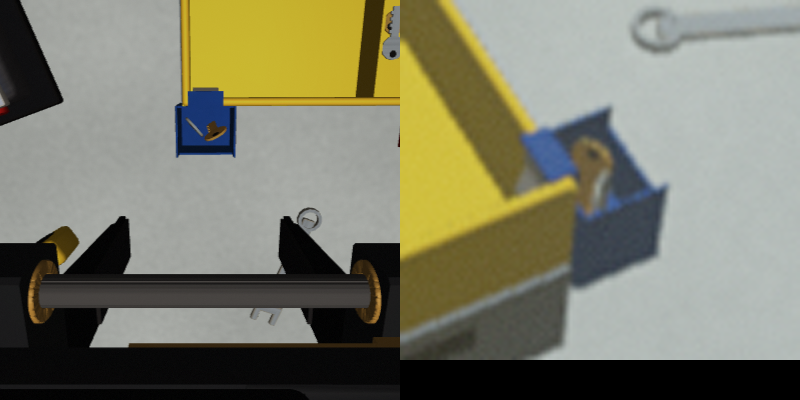

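The final view shows the cup hanging upright and square at the tray's left-hand end, with its tongue inside the rim. Its outline (295–356, 151–217) matches the predicted home position within about 2 px. Handing in.

```bash
python3 -c "
from cell import env
print(env.job_done())"
```

```text
the job is handed in; nothing more can be done
None
```

The blue cup hangs clipped on the front rim at the tray's left-hand end, released and upright with its keys in; I handed the job in at about 21 s, and no verdict was shown.

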